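# Set up the sauce tray of a snack stall

### The arm

A 6-joint arm with a two-finger parallel gripper is mounted at the origin on the work surface. World frame = base frame: x ahead of the robot, y to its left, z up, the work surface at z = 0. Lengths are in m, angles in degrees, forces in N, time in s.
With the tool pointing down it reaches from about 0.275 to 0.875 m from the base axis. Payload 12.5 kg.
Tool frame: the origin (TCP) lies on the centre line of the jaws, within the pads' length; the fingertips stand 17 mm ahead of it and the grasp point (between the pads) lies 2 mm behind it; y points along the fingers, z is the direction in which the jaws open and shut, and the axes are right-handed (so a half turn about y gives the same grasp; the last joint's range is limited). The gripper opens to 85 mm and grips with 20 to 120 N. Pads are 22 mm wide; open, the fingers measure 114 mm over their backs; the gripper's body (76 mm by 85 mm) begins 54 mm behind the grasp point. The pads swing forward as they close: fully open they stand 13 mm farther back than shut.
Start: joints at [-77.154, 20.094, 94.641, -0, 65.266, -4.847], TCP at [0.167, -0.524, 0.248] pointing down, gripper open.
Joint ranges: [-157.81, 157.81], [-45, 120.19], [0.68, 151.7], [-89.99, 269.99], [4.06, 180], [-164.3, 164.3]. Speed limits (degrees/s): [127.2, 127.2, 159.86, 180, 180, 180].

### API

Orientations are given as a 3x3 rotation matrix whose columns are the frame's x, y, z axes.
In Python, from station import env gives the robot as it stands.
- The arm moves only by the tool step_arm, never from a script. Its argument "moves" is a list of rows, each a list of 7 numbers: the opening in per cent of the stroke, from 0 (shut) to 100 (fully open), then the shift along the tool's x, y, z in mm, then the turn, a rotation vector about the tool's x, y, z in degrees. In form: [[fingers, tx, ty, tz, wx, wy, wz], ...]. A call has 1 to 12 rows; each row shifts and turns the pose as measured when the row begins, along the tool's axes as they then stand; what a row does not reach is not made up. A row lasts 1/10 s, in which the tool goes at most 50 mm and 8.59 degrees, less where a joint would pass 70% of its speed; a pose out of reach is approached as far as the arm can. A call is refused whole if a number of a shift passes 50 or a number of a turn 8.59, either way. A call with a gripper value outside its range is refused whole. The fingers move at their own pace and stop on an object; "grip_force" is the grip in N (left out, the last holds). Time passes only in rows, so rows that do not move let the fingers close. It gives the time, the measured TCP pose, the force and the opening at its end, in the units of the state.
- env.observe(): the state, without advancing time (a new reading comes with each control period).
- env.capture(name): name is "scene" or "top" or "wrist"; returns a dict with "pixels" (384x512x3 uint8, red, green, blue), "K" (3x3 intrinsics, pixels), "k1" (the pictures are not rectified: a ray, as slopes to the right and down, at radius r is drawn at 1 + k1 r^2 times it, then the intrinsics apply), "origin" and "rotation" of the camera in the world. Camera axes: x right, y down, z forward; pixel columns grow to the right and rows downward; lengths in m; the calibration is good to about 2 mm. A picture is of the moment at which its call begins. There is no depth.
- env.finish_job(): hands the job in, once; it reports no verdict.
The state is a dict: "time_s": time; "qpos": joint angles; "dq": joint speeds; "joint_torque": joint torques, N m; "tool_pos": TCP position; "orientation": TCP orientation; "wrist_force": force on the tool from outside, world axes, zero at the start; "torque": the same for the moment, N m; "opening": finger opening in m.
Only numpy, scipy, OpenCV 4.12 (cv2) and the standard library are available. Lean on these libraries where they do the work, as an engineer would, in place of code of your own. Each camera call takes 0.05 s, during which the arm holds its last target. There are 200 camera calls.

### The job

Set up the sauce tray for opening: put the lid on the steel pot, and stand the red bottle, the yellow bottle and the shaker upright on the tray in one straight row between the pot and the cup of picks, with equal gaps from neighbour to neighbour: red next to the pot, yellow next to the cup of picks, the blue-capped shaker between the two bottles. Never tip the bottles or the shaker over, and leave the pot, the cup of picks, the brown bottle, the bowls and the paper cups where they are.

Things in the scene. Friction and masses are not known exactly. Their poses are not given: they have to be found in the camera images.
- tray: Dark green shallow serving tray, 120 x 450 mm, fixed to the counter, floor 4 mm thick, rim 12 mm high. Origin: centre of the underside; y runs along its long centre line, on which the pot and the cup of picks stand, one near each end; x across it, away from the robot; z up.
- pot: Open round steel sauce pot standing on the tray near one end (either one), outside diameter 90 mm, bore 84 mm, height 85 mm, 0.6 kg, with a small ear handle 62 mm up on either side, across the tray, reaching 61 mm from the axis. Origin: centre of its underside, z up. Not to be moved.
- pick_cup: White cup full of upright bamboo picks, standing on the tray near the other end, 331 mm from the pot centre to centre. Cup 72 mm across at the brim, 80 mm high, picks up to 128 mm high within 30 mm of the axis. Origin: centre of its underside. Not to be moved.
- lid_knob (a point): Lid of the pot, lying flat on the counter right way up: dark grey steel disc 96 mm across with a 72 mm spigot 6 mm deep below it that drops into the pot's bore, and a black knob on top, 26 mm in diameter, the upper 22 mm of its 32 mm height. The point is on the axis inside the knob, 10 mm below its top, 22 mm above the disc's top face and 32 mm above the spigot's underside; with the lid seated it is 26 mm above the pot's rim. z up along the axis. 0.12 kg.
- red_bottle_center (a point): Small red squeeze bottle with a red nozzle, 40 mm in diameter, 104 mm high, straight-sided up to 70 mm, the thin nozzle the last 16 mm. Its point is on its axis, half-way up (52 mm above the base). z up. About 0.12 kg.
- yellow_bottle_center (a point): Small yellow squeeze bottle, same shape and size as the red one. Its point is on its axis, half-way up (52 mm above the base). z up.
- shaker_center (a point): Seasoning shaker, white body with a blue cap, 50 mm in diameter, 90 mm high, straight-sided up to 80 mm. Its point is on its axis, half-way up (45 mm above the base). z up. About 0.15 kg.
- brown_bottle_center (a point): Small dark brown squeeze bottle of the same shape and size as the red one; bystander, to be left alone. Its point is on its axis, half-way up (52 mm above the base).
- bowls: Stack of small white bowls, 90 mm across, 68 mm high; bystander, to be left alone. Origin: centre of its underside.
- paper_cups: Stack of upturned white and orange paper cups, 80 mm across, 115 mm high; bystander, to be left alone. Origin: centre of its underside.
There are look-alikes about, which are no part of the job. What is meant by the part that bears lid_knob is not pink, and is the larger of those in its own colour.

How it is judged:
By the outcome, as a careful person would: the job done as asked, in the order asked, and still so for the second after the job is handed in, with the robot touching nothing.
It also fails if it takes over 106 s, if anything falls off the work surface, if the arm or the gripper's body presses on something with over 40 N, if the wrist force passes 120 N, or if a joint passes its speed limit or range.

## Working session

There is one attempt and no reset: what is moved stays moved. The work goes in short steps, Python scripts to look and compute and a tool call to move; the robot and the scene stay as the last step left them, time stands still between calls to the robot, and variables do not carry over. Pictures are saved under pics/ and viewed, about 12 in all and at most 16, crops included, and the job is handed in when it is done.

Besides the shell and the picture viewer there is one more tool, called after "Request:" as a command line: name --pt "numbers of a row" for each row, then --argument value for the rest. step_arm: Moves the arm, as the interface text tells. Its arguments: {"type":"object","properties":{"moves":{"type":"array"},"grip_force":{"type":"number"}},"required":["moves"]}

```bash
mkdir -p pics; ls
cat > h.py <<'E'
import numpy as np, cv2, json
from station import env
def cap(n,f=None):
    c=env.capture(n)
    c={k:(np.array(v) if not isinstance(v,(str,float,int)) else v) for k,v in c.items()}
    np.savez('cam_%s.npz'%(f or n),**c)
    cv2.imwrite('pics/%s.png'%(f or n),c['pixels'][:,:,::-1]); return c
def load(f): return np.load('cam_%s.npz'%f)
def ray(c,u,v):
    K=c['K']; d=np.array([float(c['k1']),0,0,0])
    p=cv2.undistortPoints(np.array([[[u,v]]],float),K,d)[0,0]
    return np.array(c['origin']),np.array(c['rotation'])@np.array([p[0],p[1],1])
def at(c,u,v,z):
    o,r=ray(c,u,v); return o+r*(z-o[2])/r[2]
def proj(c,P):
    q=np.array(c['rotation']).T@(np.array(P)-c['origin']); x,y=q[0]/q[2],q[1]/q[2]; s=1+float(c['k1'])*(x*x+y*y)
    K=c['K']; return np.array([K[0,0]*x*s+K[0,2],K[1,1]*y*s+K[1,2]])
E
python3 - <<'E'
from h import *
for n in('scene','top','wrist'):
    c=cap(n); print(n,c['K'].tolist(),c['k1'],c['origin'],c['rotation'].round(3).tolist())
s=cv2.imread('pics/top.png');w=cv2.imread('pics/scene.png')
cv2.imwrite('pics/top2.png',cv2.resize(s,(800,600),interpolation=2))
cv2.imwrite('pics/scene2.png',cv2.resize(w,(800,600),interpolation=2))
o=env.observe();print(o)
E
```

```text
pics
scene [[382.5790589073903, 0.0, 260.979220067016], [0.0, 382.5790589073903, 190.96520188007824], [0.0, 0.0, 1.0]] -0.06752191725678489 [0.9283041  0.48017174 0.98975592] [[-0.744, 0.527, -0.411], [0.668, 0.599, -0.441], [0.014, -0.603, -0.798]]
top [[422.3226920928099, 0.0, 257.0092635069288], [0.0, 422.3226920928099, 189.8939171907452], [0.0, 0.0, 1.0]] -0.013413620583177735 [ 0.39182084 -0.0265804   1.47075447] [[-0.028, -0.998, 0.051], [-1.0, 0.029, 0.01], [-0.011, -0.05, -0.999]]
wrist [[277.5437224181207, 0.0, 258.2237197213563], [0.0, 277.5437224181207, 188.3564688474659], [0.0, 0.0, 1.0]] -0.021567651065790533 [ 0.24015687 -0.49997628  0.37399508] [[0.305, -0.906, -0.292], [-0.952, -0.29, -0.093], [-0.0, 0.307, -0.952]]
{'time_s': 0.15, 'qpos': array([-7.71532301e+01,  2.01164351e+01,  9.46661689e+01, -1.84565237e-04,
        6.52660141e+01, -4.84551557e+00]), 'dq': array([ 0.05941377, -0.17505407, -0.16088404,  0.00694416,  0.03366253,
        0.06467852]), 'joint_torque': array([ 1.03024340e-03, -5.06249177e+01, -2.91502476e+01, -8.76440731e-05,
        3.36755162e-03,  2.19749398e-05]), 'tool_pos': array([ 0.16713704, -0.52375506,  0.24790549]), 'orientation': array([[-9.52702005e-01, -1.91521572e-04,  3.03905993e-01],
       [-3.03906045e-01,  8.26652994e-04, -9.52701649e-01],
       [-6.87618812e-05, -9.99999640e-01, -8.45758528e-04]]), 'wrist_force': array([-0.34695779,  0.20950502,  0.31203875]), 'torque': array([0.02133905, 0.00838635, 0.01763242]), 'opening': 0.08517554283602982}
```

View pics/top2.png

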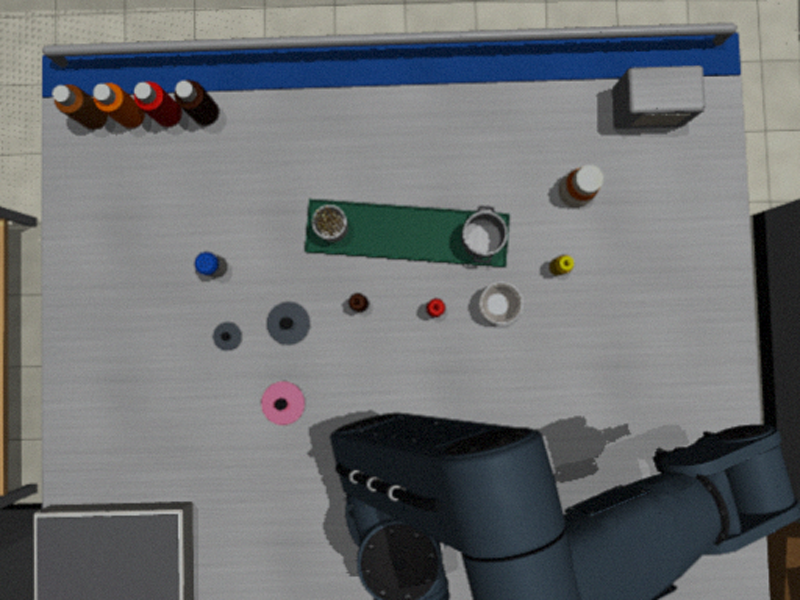

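View pics/scene2.png

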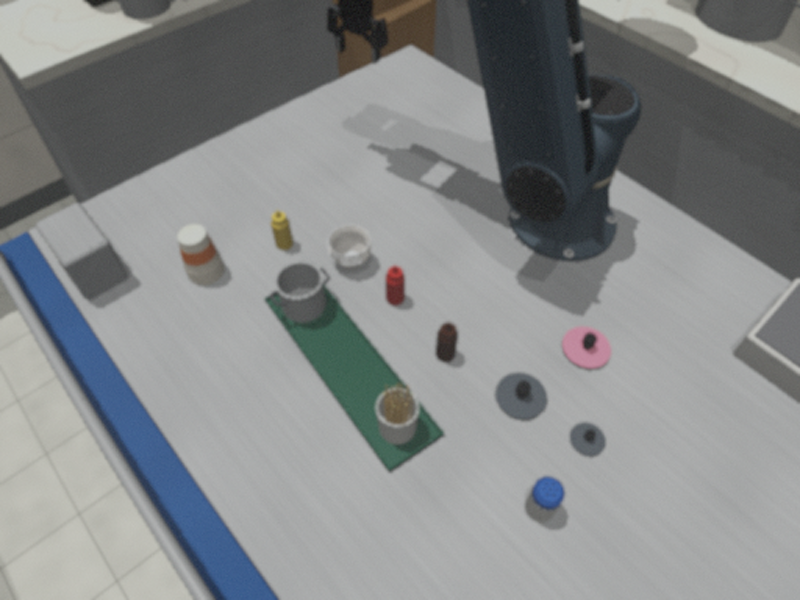

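Top picture (800x600): pot (485,232), pick cup (329,222), red (436,308), yellow (563,265), shaker (208,264), brown bystander (358,302), bowls (500,303), paper cups (583,183).
Lid candidates: large grey (288,323), small grey (227,336), pink (283,404). The large grey one fits. Red candidates: the small bottle (436,308), and the tall red bottle at the back (155,100), which is not meant. Next come close crops.

Run:
```python
from h import *
s=cv2.imread('pics/top.png')
def crop(u,v,f):
    im=cv2.resize(s[v:v+150,u:u+200],None,fx=4,fy=4,interpolation=cv2.INTER_CUBIC)
    for i in range(0,200,20):
        cv2.putText(im,str(u+i),(i*4,10),0,.35,(255,255,255),1);cv2.line(im,(i*4,12),(i*4,18),(255,255,255),1)
        if i<150: cv2.putText(im,str(v+i),(0,i*4+4),0,.35,(0,255,255),1)
    cv2.imwrite('pics/%s.png'%f,im)
crop(120,115,'ca');crop(190,95,'cb')
```

```text
(no output)
```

View pics/ca.png

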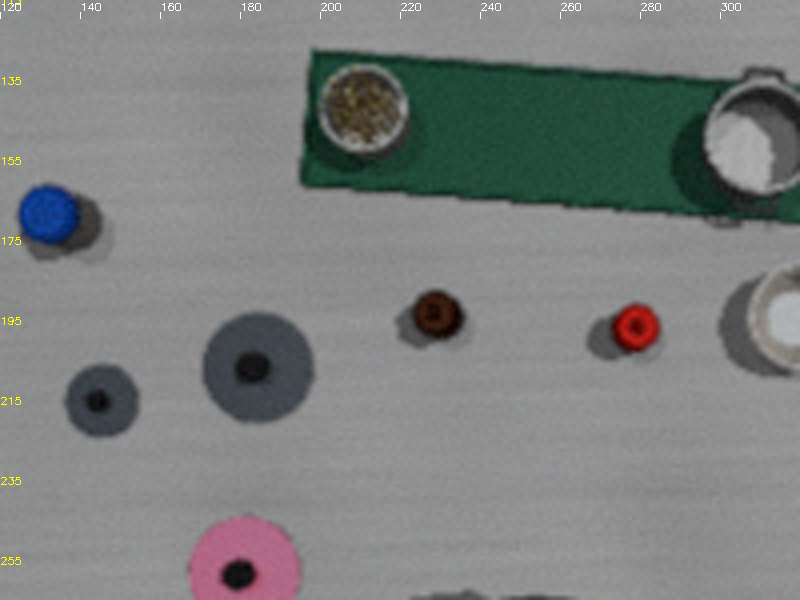

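View pics/cb.png

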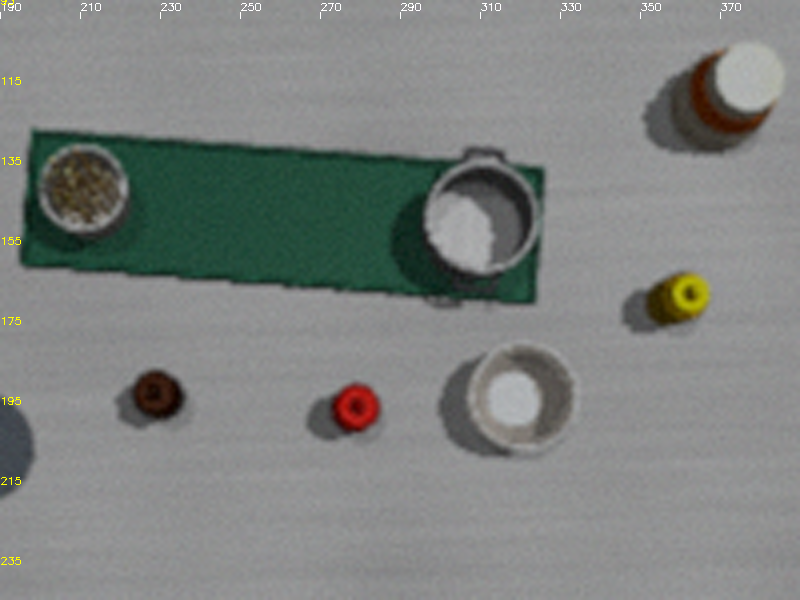

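Run:
```python
from h import *
c=load('top')
def A(x,y,z,ou=120,ov=115): return at(c,(x+.5)/4-.5+ou,(y+.5)/4-.5+ov,z)
def B(x,y,z): return A(x,y,z,190,95)
pts=dict(lid=A(258,367,.010),knob=A(253,367,.042),red=A(636,326,.104),redB=B(356,407,.104),shaker=A(49,213,.09),pickA=A(363,109,.084),pick=B(84,189,.084),pot=B(482,219.5,.089),yellow=B(690,293,.104),brown=B(155,393,.104),bowl=B(522,398,.068))
for k,v in pts.items(): print(k,v.round(4))
T=[B(33,129,.012),B(544,166,.012),B(536,302,.012),B(21,265,.012)]
print(np.array(T).round(4),[np.linalg.norm(T[i]-T[(i+1)%4]).round(4) for i in range(4)],np.mean(T,0).round(4))
print(np.linalg.norm(pts['pot']-pts['pick']))
print('lid dia',np.linalg.norm(A(203,367,.01)-A(313,367,.01)),'pot dia',np.linalg.norm(B(425,219,.089)-B(539,219,.089)))
s=load('scene')
im=cv2.imread('pics/scene.png')
# overlay of predicted points on scene
out=cv2.resize(im[120:360,150:420],None,fx=2.5,fy=2.5,interpolation=cv2.INTER_CUBIC)
def ring(P,r,col):
    q=[(proj(s,[P[0]+r*np.cos(a),P[1]+r*np.sin(a),P[2]])-[150,120]+.5)*2.5 for a in np.linspace(0,6.28,40)]
    cv2.polylines(out,[np.int32(np.round(q))],True,col,1)
ring(pts['lid'],.048,(0,255,255));ring([*pts['lid'][:2],.042],.013,(0,255,255))
for k in('red','yellow','brown'): P=pts[k][:2];ring([*P,.07],.02,(255,255,0));ring([*P,0],.02,(255,255,0))
P=pts['shaker'];ring(P,.025,(0,255,255));ring([*P[:2],0],.025,(0,255,255))
ring(pts['pot'],.045,(0,0,255));ring(pts['pick'],.036,(0,0,255));ring(pts['bowl'],.045,(0,0,255))
cv2.polylines(out,[np.int32([(proj(s,p)-[150,120]+.5)*2.5 for p in T])],True,(255,0,255),1)
cv2.imwrite('pics/ov.png',out)
```

```text
lid [0.416  0.2417 0.01  ]
knob [0.4156 0.24   0.042 ]
red [ 0.4389 -0.0827  0.104 ]
redB [ 0.4381 -0.0826  0.104 ]
shaker [0.5464 0.3973 0.09  ]
pickA [0.6258 0.1368 0.084 ]
pick [0.6257 0.136  0.084 ]
pot [ 0.5898 -0.1915  0.089 ]
yellow [ 0.5228 -0.3561  0.104 ]
brown [0.4541 0.0798 0.104 ]
bowl [ 0.4428 -0.222   0.068 ]
[[ 0.692   0.1878  0.012 ]
 [ 0.646  -0.2562  0.012 ]
 [ 0.5276 -0.2449  0.012 ]
 [ 0.573   0.2008  0.012 ]] [np.float64(0.4464), np.float64(0.1189), np.float64(0.4479), np.float64(0.1197)] [ 0.6097 -0.0281  0.012 ]
0.32949885167209175
lid dia 0.09554848866551473 pot dia 0.09363882845240061
```

View pics/ov.png

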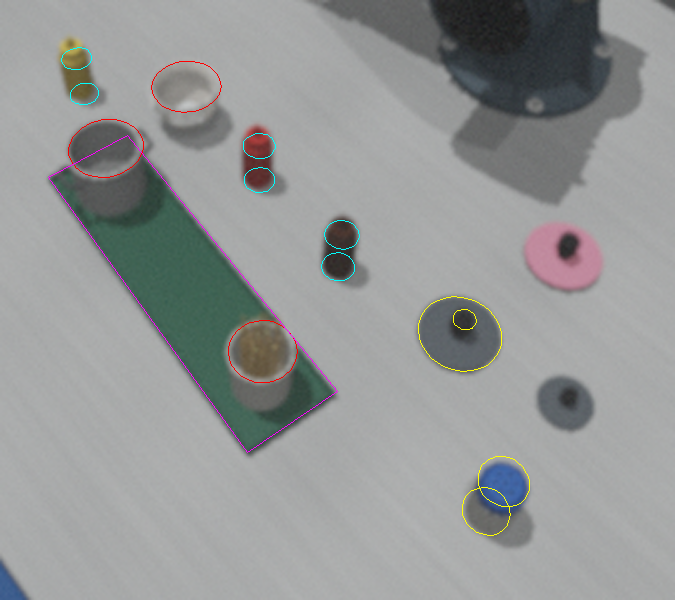

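Everything fits the stated sizes: lid 95.5 mm across (96 given), tray 447 x 119 mm (450 x 120), pot to cup 329.5 mm (331). The top and scene views agree to 2–3 mm, and the close crop shows the large grey lid is clearly bigger than the small grey one. The equal gap works out at 30 mm, so red, shaker and yellow go 95, 170 and 245 mm from the pot axis. First I'll turn the tool to the tray heading and rise.

Request:
step_arm --pt "100 0 -10 0 0 -8.3 0" --pt "100 0 -10 0 0 -8.3 0" --pt "100 0 -10 0 0 -8.3 0" --pt "100 0 -10 0 0 -8.3 0" --pt "100 0 -10 0 0 -8.3 0" --pt "100 0 -10 0 0 -8.3 0" --pt "100 0 -10 0 0 -8.3 0" --pt "100 0 -10 0 0 -8.3 0"

```text
time_s: 0.95
tool_pos: [0.1668, -0.5224, 0.3273]
orientation: [[-0.065, -0.002, 0.998], [-0.998, 0.008, -0.065], [-0.008, -1.0, -0.002]]
wrist_force: [-0.4, -0.5, 0.6]
opening: 0.0852
```

```bash
cat >> h.py <<'E'
def to(P,head=-5.9):
    o=env.observe(); R=np.array(o['orientation']); d=R.T@(np.array(P)-o['tool_pos'])*1000
    a=np.deg2rad(head); z=np.array([np.cos(a),np.sin(a),0]); y=np.array([0,0,-1.]); G=np.c_[np.cross(y,z),y,z]
    w=np.rad2deg(cv2.Rodrigues(R.T@G)[0].ravel())
    print('t',round(o['time_s'],2),'pos',o['tool_pos'].round(4),'F',np.round(o['wrist_force'],1),'open',round(o['opening'],4),'shift',d.round(1),'n',np.linalg.norm(d).round(0),'rot',w.round(2))
E
python3 -c "
from h import *
to([.5,-.08,.33])"
```

```text
t 0.95 pos [ 0.1668 -0.5224  0.3273] F [-0.4 -0.5  0.6] open 0.0852 shift [-4.632e+02  4.000e-01  3.036e+02] n 554.0 rot [ 0.15  2.16 -0.47]
```

Request:
step_arm --pt "100 -39 0 25 0 2 -0.4" --pt "100 -39 0 25 0 0 0" --pt "100 -39 0 25 0 0 0" --pt "100 -39 0 25 0 0 0" --pt "100 -39 0 25 0 0 0" --pt "100 -39 0 25 0 0 0" --pt "100 -39 0 25 0 0 0" --pt "100 -39 0 25 0 0 0" --pt "100 -39 0 25 0 0 0" --pt "100 -39 0 25 0 0 0" --pt "100 -39 0 25 0 0 0" --pt "100 -30 0 20 0 0 0"

```text
time_s: 2.15
tool_pos: [0.5105, -0.0771, 0.3265]
orientation: [[-0.098, -0.002, 0.995], [-0.995, -0.0, -0.098], [0.001, -1.0, -0.002]]
wrist_force: [0.5, -1.0, 0.7]
opening: 0.0854
```

```bash
python3 -c "
from h import *
c=cap('wrist','w1')
cv2.imwrite('pics/w1b.png',cv2.resize(cv2.imread('pics/w1.png'),(800,600),interpolation=2))
to([.4158,.2405,.15]);print(c['origin'],env.observe()['qpos'].round(1))"
```

```text
t 2.2 pos [ 0.5126 -0.0742  0.3263] F [-2.   3.5 -1.5] open 0.0854 shift [-303.7  176.8 -126.5] n 373.0 rot [ 0.09  0.35 -0.06]
[0.51629629 0.0013545  0.45262668] [-13.4  12.6  93.4   0.   74.1  -7.9]
```

View pics/w1b.png

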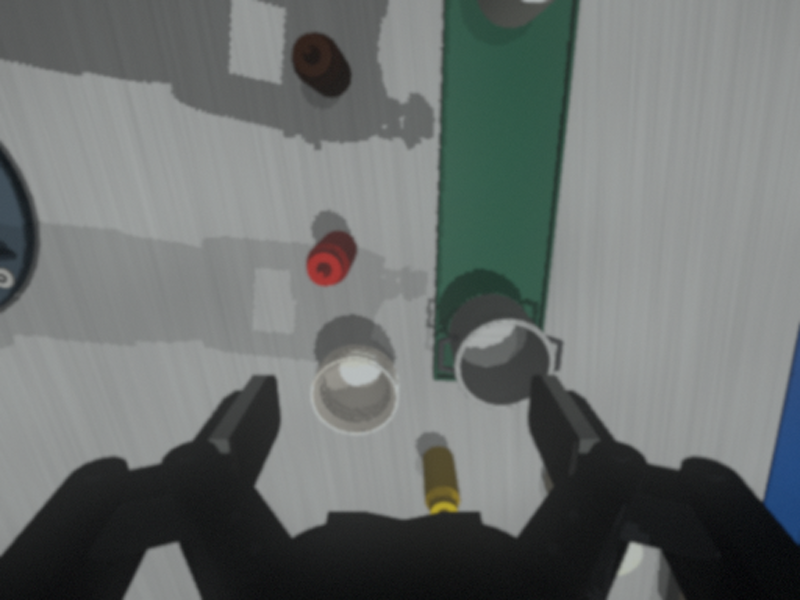

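Wrist picture: red nozzle (324,268), pot rim centre (504,361), bowls (355,392), yellow cap (443,508). The tray's edges run about (441,150)–(434,378) on the left and (577,0)–(552,230) on the right. I'll measure from it, then go over the lid.

```bash
python3 -c "
from h import *
c=load('w1')
f=lambda x,y,z:at(c,(x+.5)/1.5625-.5,(y+.5)/1.5625-.5,z).round(4)
print('red',f(324,268,.104),'pot',f(504,361,.089),'pot dia',f(455,361,.089),f(554,361,.089),'yel',f(443,509,.104))
print('tray L',f(441,150,.012),f(436,340,.012),'R',f(577,0,.012),f(552,240,.012),'corner',f(433,379,.012))"
```

```text
red [ 0.4414 -0.0818  0.104 ] pot [ 0.5908 -0.1897  0.089 ] pot dia [ 0.5455 -0.1852  0.089 ] [ 0.6373 -0.1943  0.089 ] yel [ 0.5223 -0.3425  0.104 ]
tray L [0.5521 0.0017 0.012 ] [ 0.5323 -0.197   0.012 ] R [0.6812 0.1169 0.012 ] [ 0.6595 -0.097   0.012 ] corner [ 0.5253 -0.245   0.012 ]
```

Request:
step_arm --pt "100 -40 0 -16 0 0 0" --pt "100 -40 0 -16 0 0 0" --pt "100 -38 18 -16 0 0 0" --pt "100 -38 20 -16 0 0 0" --pt "100 -38 20 -16 0 0 0" --pt "100 -38 20 -16 0 0 0" --pt "100 -38 20 -16 0 0 0" --pt "100 -25 20 -10 0 0 0" --pt "100 0 15 0 0 0 0" --pt "100 0 0 0 0 0 0"

```text
time_s: 3.2
tool_pos: [0.4147, 0.2438, 0.1874]
orientation: [[-0.094, -0.002, 0.996], [-0.996, -0.0, -0.094], [0.0, -1.0, -0.002]]
wrist_force: [0.1, 0.7, -0.3]
opening: 0.0853
```

```bash
python3 -c "
from h import *
c=cap('wrist','w2')
cv2.imwrite('pics/w2b.png',cv2.resize(cv2.imread('pics/w2.png'),(800,600),interpolation=2))
to([.4158,.2405,.15])"
```

```text
t 3.25 pos [0.4153 0.2438 0.1884] F [-0.  -0.7 -0.4] open 0.0854 shift [ 3.3 38.4  0.8] n 39.0 rot [ 0.03  0.48 -0.03]
```

View pics/w2b.png

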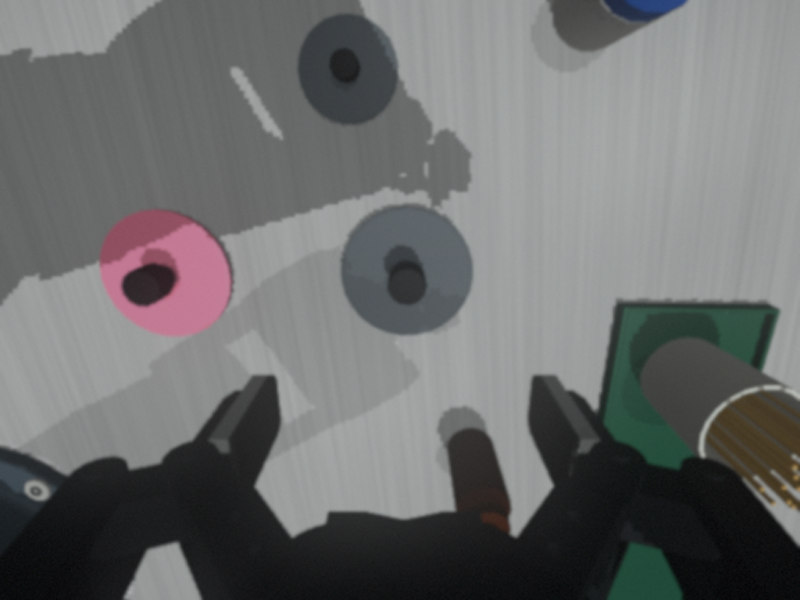

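The larger grey lid has its disc centre at (407,269) and its knob top at (407,288). The small grey one is at (346,68) and the pink one at (165,272).

```bash
python3 -c "
from h import *
c=load('w2')
f=lambda x,y,z:at(c,(x+.5)/1.5625-.5,(y+.5)/1.5625-.5,z).round(4)
print('lid',f(407,269,.01),'knob',f(407,288,.042),f(342,269,.01),f(472,269,.01),'shaker/tray corner',f(620,300,.012),f(776,306,.012))
to([.4155,.2410,.036])"
```

```text
lid [0.415  0.2434 0.01  ] knob [0.4144 0.239  0.042 ] [0.3683 0.2478 0.01  ] [0.4618 0.2391 0.01  ] shaker/tray corner [0.5694 0.206  0.012 ] [0.6878 0.1901 0.012 ]
t 3.25 pos [0.4153 0.2438 0.1884] F [-0.  -0.7 -0.4] open 0.0854 shift [  2.9 152.4   0.6] n 152.0 rot [ 0.03  0.48 -0.03]
```

Request:
step_arm --pt "100 2 35 0.5 0 0.5 0" --pt "100 1 35 0 0 0 0" --pt "100 0 30 0 0 0 0" --pt "100 0 25 0 0 0 0" --pt "100 0 15 0 0 0 0" --pt "100 0 10 0 0 0 0" --pt "100 0 0 0 0 0 0" --grip_force 40

```text
time_s: 3.95
tool_pos: [0.4231, 0.2394, 0.0405]
orientation: [[-0.11, 0.011, 0.994], [-0.994, 0.006, -0.11], [-0.007, -1.0, 0.011]]
wrist_force: [-0.4, -0.1, 0.3]
opening: 0.0854
```

```bash
python3 -c "
from h import *
to([.4155,.2410,.033])"
```

```text
t 3.95 pos [0.4231 0.2394 0.0405] F [-0.4 -0.1  0.3] open 0.0854 shift [-0.7  7.4 -7.8] n 11.0 rot [-0.61 -0.4  -0.39]
```

Request:
step_arm --pt "100 -0.5 4 -7.5 -0.6 -0.4 -0.4" --pt "100 0 3 0 0 0 0" --pt "100 0 0 0 0 0 0"

```text
time_s: 4.25
tool_pos: [0.4166, 0.2411, 0.0352]
orientation: [[-0.103, 0.002, 0.995], [-0.995, 0.001, -0.103], [-0.001, -1.0, 0.002]]
wrist_force: [0.4, 0.6, -0.2]
opening: 0.0855
```

```bash
python3 -c "
from h import *
to([.4155,.2410,.033])"
```

```text
t 4.25 pos [0.4166 0.2411 0.0352] F [ 0.4  0.6 -0.2] open 0.0855 shift [ 0.2  2.2 -1.1] n 3.0 rot [-0.13 -0.01 -0.06]
```

Request:
step_arm --pt "60 0 2 -1 0 0 0" --pt "0 0 0 0 0 0 0" --pt "0 0 0 0 0 0 0" --pt "0 0 0 0 0 0 0" --pt "0 0 0 0 0 0 0" --pt "0 0 0 0 0 0 0" --pt "0 0 0 0 0 0 0" --pt "0 0 0 0 0 0 0"

```text
time_s: 5.05
tool_pos: [0.4162, 0.2417, 0.0344]
orientation: [[-0.103, 0.004, 0.995], [-0.995, 0.002, -0.103], [-0.002, -1.0, 0.004]]
wrist_force: [-0.1, 0.1, 1.8]
opening: 0.0246
```

```bash
python3 -c "
from h import *
to([.5905,-.1905,.24])"
```

```text
t 5.05 pos [0.4162 0.2417 0.0344] F [-0.1  0.1  1.8] open 0.0246 shift [ 411.5 -205.6  218.6] n 509.0 rot [-0.24  0.01 -0.13]
```

Request:
step_arm --pt "0 0 -10 0 0 0 0" --pt "0 0 -20 0 0 0 0" --pt "0 0 -30 0 0 0 0" --pt "0 0 -35 0 0 0 0" --pt "0 0 -35 0 0 0 0" --pt "0 0 -35 0 0 0 0" --pt "0 0 -25 0 0 0 0" --pt "0 0 -15 0 0 0 0" --pt "0 0 0 0 0 0 0"

```text
time_s: 5.95
tool_pos: [0.4134, 0.2404, 0.2514]
orientation: [[-0.103, 0.003, 0.995], [-0.995, 0.001, -0.103], [-0.001, -1.0, 0.003]]
wrist_force: [-0.2, -0.6, -1.6]
opening: 0.0248
```

```bash
python3 -c "
from h import *
to([.5905,-.1905,.24])"
```

```text
t 5.95 pos [0.4134 0.2404 0.2514] F [-0.2 -0.6 -1.6] open 0.0248 shift [410.4  11.5 220.4] n 466.0 rot [-0.16  0.   -0.07]
```

Lid held: −1.6 N vertical change, near its weight, and fingers at 24.8 mm. Next I carry it to the pot.

Request:
step_arm --pt "0 18 0 10 0 0 0" --pt "0 36 0 19 0 0 0" --pt "0 40 0 21 0 0 0" --pt "0 40 0 21 0 0 0" --pt "0 40 0 21 0 0 0" --pt "0 40 0 21 0 0 0" --pt "0 40 0 21 0 0 0" --pt "0 40 0 21 0 0 0" --pt "0 40 0 21 0 0 0" --pt "0 36 0 19 0 0 0" --pt "0 20 0 10 0 0 0" --pt "0 0 0 0 0 0 0"

```text
time_s: 7.15
tool_pos: [0.5771, -0.185, 0.2398]
orientation: [[-0.1, -0.011, 0.995], [-0.995, 0.004, -0.1], [-0.003, -1.0, -0.011]]
wrist_force: [-0.1, 0.8, -2.4]
opening: 0.0244
```

```bash
python3 -c "
from h import *
c=cap('wrist','w3')
cv2.imwrite('pics/w3b.png',cv2.resize(cv2.imread('pics/w3.png'),(800,600),interpolation=2))
to([.5905,-.1905,.1174])"
```

```text
t 7.2 pos [ 0.5766 -0.1837  0.2396] F [-0.3  0.4 -2. ] open 0.0243 shift [  5.8 122.   15.9] n 123.0 rot [ 0.69  0.19 -0.2 ]
```

View pics/w3b.png

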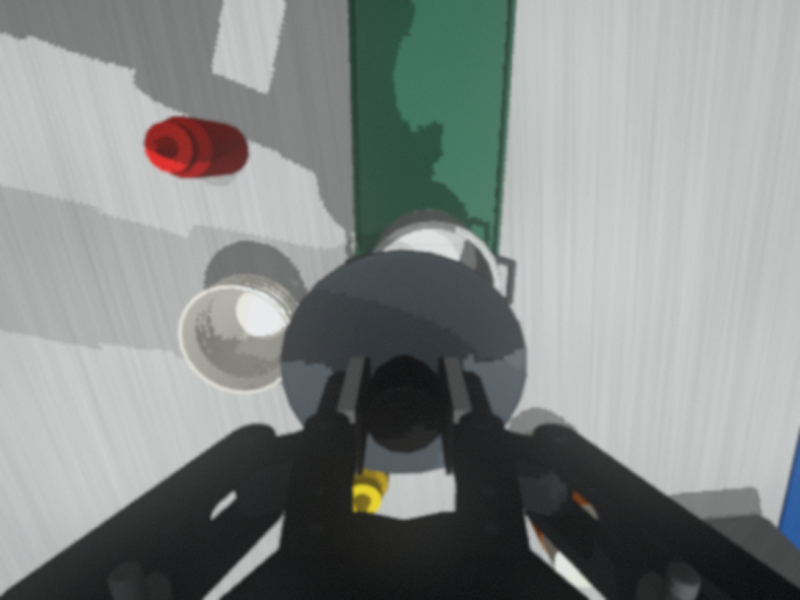

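The lid hangs level in the jaws, disc centre about (403,365), with the pot rim behind it at about (440,250). I'll line up while going down to 0.15.

Request:
step_arm --pt "0 3 0 8 0.7 0.2 -0.2" --pt "0 2 15 8 0 0 0" --pt "0 0 25 0 0 0 0" --pt "0 0 25 0 0 0 0" --pt "0 0 15 0 0 0 0" --pt "0 0 5 0 0 0 0" --pt "0 0 0 0 0 0 0"

```text
time_s: 7.9
tool_pos: [0.5932, -0.1843, 0.1462]
orientation: [[-0.097, -0.002, 0.995], [-0.995, 0.002, -0.097], [-0.002, -1.0, -0.002]]
wrist_force: [-0.5, 0.8, -1.7]
opening: 0.0247
```

```bash
python3 -c "
from h import *
to([.5905,-.1905,.1174])"
```

```text
t 7.9 pos [ 0.5932 -0.1843  0.1462] F [-0.5  0.8 -1.7] open 0.0247 shift [ 6.5 28.8 -2. ] n 30.0 rot [ 0.1   0.32 -0.09]
```

Request:
step_arm --pt "0 6 0 -2 0.1 0.3 0" --pt "0 1 6 0 0 0 0" --pt "0 0 7 0 0 0 0" --pt "0 0 5 0 0 0 0" --pt "0 0 0 0 0 0 0"

```text
time_s: 8.4
tool_pos: [0.5914, -0.1916, 0.1287]
orientation: [[-0.102, 0.004, 0.995], [-0.995, 0.0, -0.102], [-0.0, -1.0, 0.004]]
wrist_force: [0.1, -0.1, -1.0]
opening: 0.025
```

```bash
python3 -c "
from h import *
to([.5905,-.1905,.1174])"
```

```text
t 8.4 pos [ 0.5914 -0.1916  0.1287] F [ 0.1 -0.1 -1. ] open 0.025 shift [-1.  11.3 -1.1] n 11.0 rot [-0.2   0.03 -0.03]
```

Request:
step_arm --pt "0 -1 4 -1 -0.2 0 0" --pt "0 0 3 0 0 0 0" --pt "0 0 2 0 0 0 0" --pt "0 0 2 0 0 0 0" --pt "0 0 0 0 0 0 0"

```text
time_s: 8.9
tool_pos: [0.5908, -0.1905, 0.1175]
orientation: [[-0.102, 0.001, 0.995], [-0.995, 0.0, -0.102], [-0.0, -1.0, 0.001]]
wrist_force: [-1.2, -0.1, 0.8]
opening: 0.0244
```

```bash
python3 -c "
from h import *
to([.5905,-.1905,.1174])"
```

```text
t 8.9 pos [ 0.5908 -0.1905  0.1175] F [-1.2 -0.1  0.8] open 0.0244 shift [ 0.   0.1 -0.3] n 0.0 rot [-0.04  0.03 -0.01]
```

The lid seated at the expected height (0.1175), and its weight came off the wrist. Release and rise.

Request:
step_arm --pt "40 0 0 0 0 0 0" --pt "60 0 0 0 0 0 0" --pt "100 0 0 0 0 0 0" --pt "100 0 0 0 0 0 0" --pt "100 0 -15 0 0 0 0" --pt "100 0 -30 0 0 0 0" --pt "100 0 -35 0 0 0 0" --pt "100 0 -30 0 0 0 0" --pt "100 0 -15 0 0 0 0" --pt "100 0 0 0 0 0 0"

```text
time_s: 9.9
tool_pos: [0.591, -0.1905, 0.2531]
orientation: [[-0.102, 0.004, 0.995], [-0.995, -0.001, -0.102], [0.001, -1.0, 0.004]]
wrist_force: [-0.3, 0.9, 0.3]
opening: 0.0849
```

```bash
python3 -c "
from h import *
for n in ('top','scene'): c=cap(n,n+'3')
a=cv2.imread('pics/scene3.png')[140:260,160:340]; a=cv2.resize(a,(600,400),interpolation=2); cv2.imwrite('pics/lidchk.png',a)
to([.440,-.082,.18])"
```

```text
t 10.0 pos [ 0.5903 -0.1903  0.2503] F [ 0.7 -0.  -1. ] open 0.0852 shift [ -92.3   70.1 -160.6] n 198.0 rot [-0.05  0.03 -0.01]
```

View pics/lidchk.png

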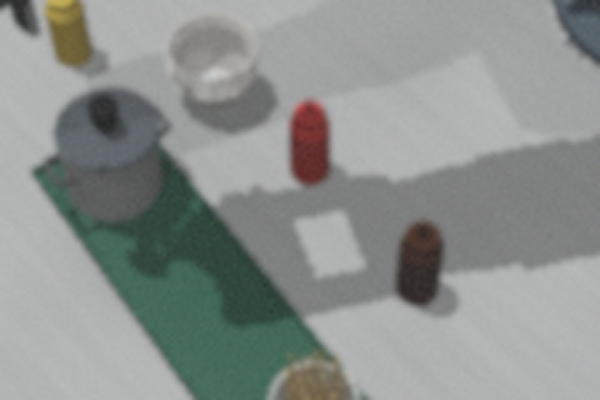

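The lid sits flat on the pot at (105,130), knob up. Now the red bottle.

Request:
step_arm --pt "100 -12 0 -20 0 0 0" --pt "100 -20 5 -35 0 0 0" --pt "100 -20 15 -35 0 0 0" --pt "100 -20 15 -35 0 0 0" --pt "100 -14 15 -25 0 0 0" --pt "100 -6 10 -10 0 0 0" --pt "100 0 0 0 0 0 0"

```text
time_s: 10.7
tool_pos: [0.4296, -0.0774, 0.1805]
orientation: [[-0.103, -0.012, 0.995], [-0.995, 0.004, -0.103], [-0.003, -1.0, -0.012]]
wrist_force: [0.3, -0.4, 0.2]
opening: 0.0854
```

```bash
python3 -c "
from h import *
c=load('w3')
f=lambda x,y,z:at(c,(x+.5)/1.5625-.5,(y+.5)/1.5625-.5,z).round(4)
print('red',f(168,149,.104), f(230,150,0.0))
c=cap('wrist','w4')
im=cv2.resize(cv2.imread('pics/w4.png'),(800,600),interpolation=2)
for z,r in((0,.02),(.07,.02),(.104,.005)):
  q=[(proj(c,[.4395+r*np.cos(a),-.082+r*np.sin(a),z])+.5)*1.5625-.5 for a in np.linspace(0,6.28,40)]
  cv2.polylines(im,[np.int32(np.round(q))],True,(255,255,0),1)
cv2.imwrite('pics/w4b.png',im)
to([.4395,-.082,.060])"
```

```text
red [ 0.4458 -0.0889  0.104 ] [ 0.4413 -0.0879  0.    ]
t 10.75 pos [ 0.4306 -0.0779  0.1812] F [ 0.3  0.1 -0.2] open 0.0857 shift [  3.5 121.1  10.6] n 122.0 rot [ 0.65 -0.02 -0.15]
```

View pics/w4b.png

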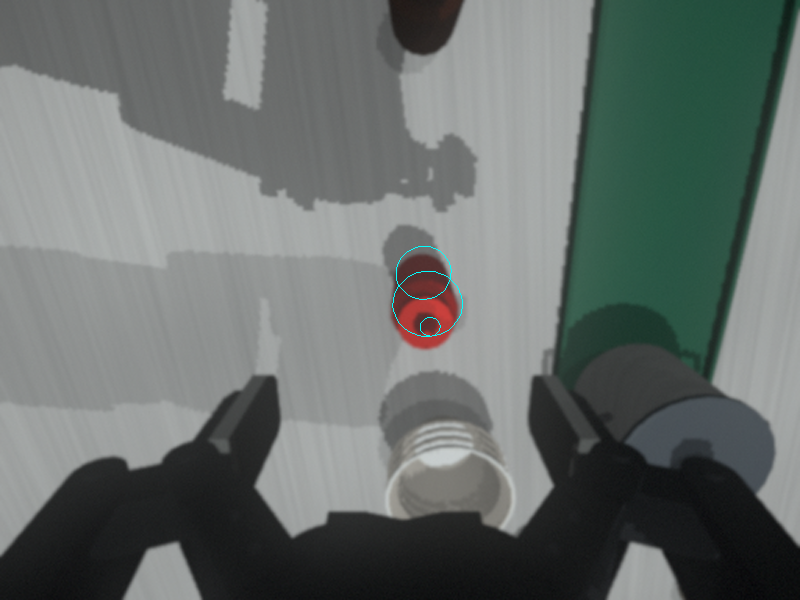

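Red nozzle at (425,322) and body under it at (424,285), between the predicted rings and midway between the pads. The jaws centre it in x, and I'll use y = −0.083.

Request:
step_arm --pt "100 3 0 4 0.6 0 -0.1" --pt "100 1 20 4 0 0 0" --pt "100 0 30 0 0 0 0" --pt "100 0 25 0 0 0 0" --pt "100 0 20 0 0 0 0" --pt "100 0 10 0 0 0 0" --pt "100 0 0 0 0 0 0"

```text
time_s: 11.45
tool_pos: [0.4477, -0.0885, 0.0747]
orientation: [[-0.106, 0.011, 0.994], [-0.994, -0.003, -0.106], [0.002, -1.0, 0.012]]
wrist_force: [0.2, 1.2, 0.6]
opening: 0.0851
```

```bash
python3 -c "
from h import *
to([.4385,-.083,.057])"
```

```text
t 11.45 pos [ 0.4477 -0.0885  0.0747] F [0.2 1.2 0.6] open 0.0851 shift [-4.5 17.6 -9.9] n 21.0 rot [-0.67 -0.16  0.1 ]
```

Request:
step_arm --pt "100 -4 2 -9 -0.6 -0.2 0.1" --pt "100 0 8 0 0 0 0" --pt "100 0 6 0 0 0 0" --pt "100 0 1 0 0 0 0" --pt "100 0 0 0 0 0 0"

```text
time_s: 11.95
tool_pos: [0.4405, -0.084, 0.0587]
orientation: [[-0.102, 0.005, 0.995], [-0.995, -0.001, -0.102], [0.001, -1.0, 0.005]]
wrist_force: [-0.0, 0.5, 0.7]
opening: 0.0852
```

```bash
python3 -c "
from h import *
c=cap('wrist','w5')
im=cv2.resize(cv2.imread('pics/w5.png'),(800,600),interpolation=2)
cv2.imwrite('pics/w5b.png',im)
to([.4385,-.083,.057])"
```

```text
t 12.0 pos [ 0.4406 -0.084   0.0588] F [-0.2  0.7 -0.5] open 0.0853 shift [-0.8  1.8 -2.2] n 3.0 rot [-0.29  0.05  0.05]
```

View pics/w5b.png

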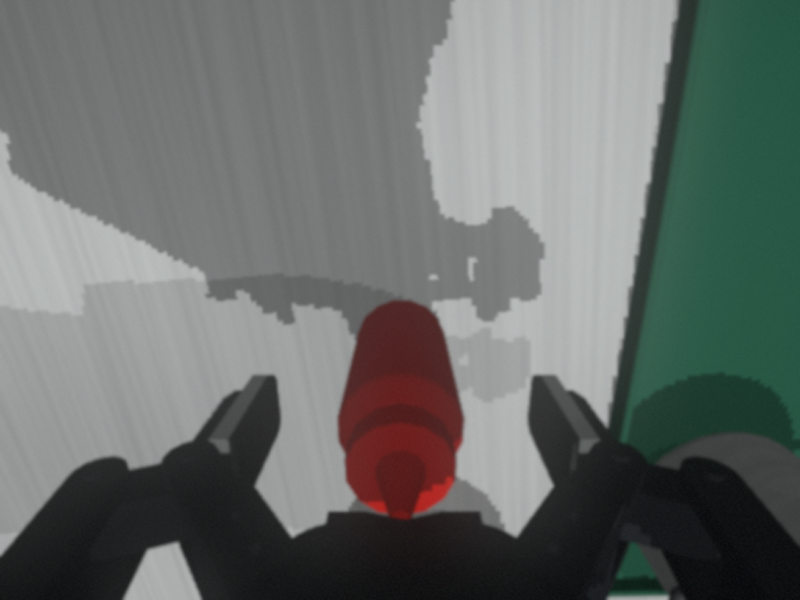

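Bottle axis at column 402, centred between the pads (404). Base far edge at (402,300), nozzle tip about (402,513). Close.

```bash
python3 -c "
from h import *
c=load('w5')
f=lambda x,y,z:at(c,(x+.5)/1.5625-.5,(y+.5)/1.5625-.5,z).round(4)
print('base far edge',f(402,300,.0),'sides at .07',f(338,415,.07),f(464,415,.07),'tip',f(402,513,.104))"
```

```text
base far edge [ 0.4398 -0.0678  0.    ] sides at .07 [ 0.4188 -0.0792  0.07  ] [ 0.4572 -0.0832  0.07  ] tip [ 0.4377 -0.0855  0.104 ]
```

Request:
step_arm --pt "60 0 1.5 -2 -0.3 0 0" --pt "0 0 0 0 0 0 0" --pt "0 0 0 0 0 0 0" --pt "0 0 0 0 0 0 0" --pt "0 0 0 0 0 0 0" --pt "0 0 0 0 0 0 0" --pt "0 0 0 0 0 0 0" --grip_force 30

```text
time_s: 12.7
tool_pos: [0.4388, -0.0839, 0.0577]
orientation: [[-0.102, 0.0, 0.995], [-0.995, -0.001, -0.102], [0.001, -1.0, 0.0]]
wrist_force: [0.5, -0.7, -0.2]
opening: 0.0389
```

```bash
python3 -c "
from h import *
to([.4385,-.083,.2])"
```

```text
t 12.7 pos [ 0.4388 -0.0839  0.0577] F [ 0.5 -0.7 -0.2] open 0.0389 shift [  -0.7 -142.3   -0.3] n 142.0 rot [-0.02  0.05  0.06]
```

Gripped at 38.9 mm. The bottle axis is about 2 mm toward tool +x of the TCP, which I allow for. Lift and go over the red spot.

Request:
step_arm --pt "0 0 -10 0 0 0 0" --pt "0 0 -20 0 0 0 0" --pt "0 0 -25 0 0 0 0" --pt "0 0 -15 0 0 0 0" --pt "0 0 -5 10 0 0 0" --pt "0 0 0 25 0 0 0" --pt "0 0 0 35 0 0 0" --pt "0 0 0 35 0 0 0" --pt "0 0 0 25 0 0 0" --pt "0 0 0 15 0 0 0" --pt "0 0 0 0 0 0 0"

```text
time_s: 13.8
tool_pos: [0.5902, -0.0988, 0.1367]
orientation: [[-0.102, -0.001, 0.995], [-0.995, -0.001, -0.102], [0.001, -1.0, -0.001]]
wrist_force: [-0.1, 0.5, -1.8]
opening: 0.0386
```

```bash
python3 -c "
from h import *
to([.6019,-.0956,.09])"
```

```text
t 13.8 pos [ 0.5902 -0.0988  0.1367] F [-0.1  0.5 -1.8] open 0.0386 shift [-4.4 46.6 11.4] n 48.0 rot [0.05 0.02 0.04]
```

Request:
step_arm --pt "0 -3 10 6 0 0 0" --pt "0 -1 20 3 0 0 0" --pt "0 0 12 0 0 0 0" --pt "0 0 4 0 0 0 0" --pt "0 0 0 0 0 0 0"

```text
time_s: 14.3
tool_pos: [0.598, -0.0947, 0.0863]
orientation: [[-0.102, -0.005, 0.995], [-0.995, 0.0, -0.102], [0.0, -1.0, -0.005]]
wrist_force: [0.6, 1.0, -2.3]
opening: 0.0387
```

```bash
python3 -c "
from h import *
to([.6019,-.0956,.0625])"
```

```text
t 14.3 pos [ 0.598  -0.0947  0.0863] F [ 0.6  1.  -2.3] open 0.0387 shift [ 0.5 23.8  4. ] n 24.0 rot [0.26 0.02 0.01]
```

Request:
step_arm --pt "0 0.5 5 4 0.3 0 0" --pt "0 0 7 0 0 0 0" --pt "0 0 5 0 0 0 0" --pt "0 0 2 0 0 0 0" --pt "0 0 0 0 0 0 0"

```text
time_s: 14.8
tool_pos: [0.6026, -0.096, 0.0672]
orientation: [[-0.103, 0.003, 0.995], [-0.995, -0.001, -0.103], [0.0, -1.0, 0.003]]
wrist_force: [0.4, -0.7, -2.1]
opening: 0.0392
```

```bash
python3 -c "
from h import *
to([.6019,-.0956,.0622])"
```

```text
t 14.8 pos [ 0.6026 -0.096   0.0672] F [ 0.4 -0.7 -2.1] open 0.0392 shift [-0.3  5.  -0.8] n 5.0 rot [-0.18  0.    0.02]
```

Request:
step_arm --pt "0 0 2 -0.8 -0.2 0 0" --pt "0 0 2 0 0 0 0" --pt "0 0 1 0 0 0 0" --pt "0 0 0 0 0 0 0"

```text
time_s: 15.2
tool_pos: [0.602, -0.0959, 0.0622]
orientation: [[-0.103, -0.0, 0.995], [-0.995, -0.0, -0.103], [0.0, -1.0, -0.0]]
wrist_force: [-0.9, -0.8, -1.1]
opening: 0.0389
```

```bash
python3 -c "
from h import *
to([.6019,-.0956,.0617])"
```

```text
t 15.2 pos [ 0.602  -0.0959  0.0622] F [-0.9 -0.8 -1.1] open 0.0389 shift [-0.3  0.5 -0.1] n 1.0 rot [0.   0.   0.03]
```

Request:
step_arm --pt "0 0 0.6 0 0 0 0" --pt "0 0 0 0 0 0 0" --pt "55 0 0 0 0 0 0" --pt "80 0 0 0 0 0 0" --pt "100 0 0 0 0 0 0" --pt "100 0 -10 0 0 0 0" --pt "100 0 -20 0 0 0 0" --pt "100 0 -35 0 0 0 0" --pt "100 0 -40 0 0 0 0" --pt "100 0 -30 0 0 0 0" --pt "100 0 -10 0 0 0 0" --pt "100 0 0 0 0 0 0"

```text
time_s: 16.4
tool_pos: [0.602, -0.0959, 0.2159]
orientation: [[-0.103, 0.002, 0.995], [-0.995, -0.001, -0.103], [0.001, -1.0, 0.002]]
wrist_force: [0.3, 0.1, -0.7]
opening: 0.0853
```

```bash
python3 -c "
from h import *
to([.5225,-.356,.2])"
```

```text
t 16.4 pos [ 0.602  -0.0959  0.2159] F [ 0.3  0.1 -0.7] open 0.0853 shift [266.9  16.  -52.4] n 272.0 rot [-0.13  0.    0.04]
```

Request:
step_arm --pt "100 20 0 -4 0 0 0" --pt "100 40 0 -8 0 0 0" --pt "100 40 0 -8 0 0 0" --pt "100 40 0 -8 0 0 0" --pt "100 40 0 -8 0 0 0" --pt "100 38 5 -8 0 0 0" --pt "100 20 5 -4 0 0 0" --pt "100 10 5 -2 0 0 0" --pt "100 0 0 0 0 0 0"

```text
time_s: 17.3
tool_pos: [0.52, -0.3432, 0.1865]
orientation: [[-0.1, -0.012, 0.995], [-0.995, 0.008, -0.1], [-0.007, -1.0, -0.013]]
wrist_force: [0.4, 0.9, -0.5]
opening: 0.0853
```

```bash
python3 -c "
from h import *
to([.5225,-.356,.2])"
```

```text
t 17.3 pos [ 0.52   -0.3432  0.1865] F [ 0.4  0.9 -0.5] open 0.0853 shift [ 12.4 -13.6   3.6] n 19.0 rot [ 0.73  0.14 -0.39]
```

Request:
step_arm --pt "100 12 0 3 0.7 0.1 -0.4" --pt "100 0 20 0 0 0 0" --pt "100 0 25 0 0 0 0" --pt "100 0 10 0 0 0 0" --pt "100 0 0 0 0 0 0" --pt "100 0 0 0 0 0 0"

```text
time_s: 17.9
tool_pos: [0.5252, -0.3535, 0.1304]
orientation: [[-0.097, 0.003, 0.995], [-0.995, -0.002, -0.097], [0.002, -1.0, 0.003]]
wrist_force: [0.4, 0.1, 0.8]
opening: 0.0851
```

```bash
python3 -c "
from h import *
c=cap('wrist','w6')
im=cv2.resize(cv2.imread('pics/w6.png'),(800,600),interpolation=2)
cv2.imwrite('pics/w6b.png',im)
to([.5225,-.356,.057])"
```

```text
t 17.95 pos [ 0.5252 -0.3536  0.1306] F [-0.8 -1.   0.5] open 0.0855 shift [ 2.5 73.6 -2.8] n 74.0 rot [-0.21  0.32  0.12]
```

View pics/w6b.png

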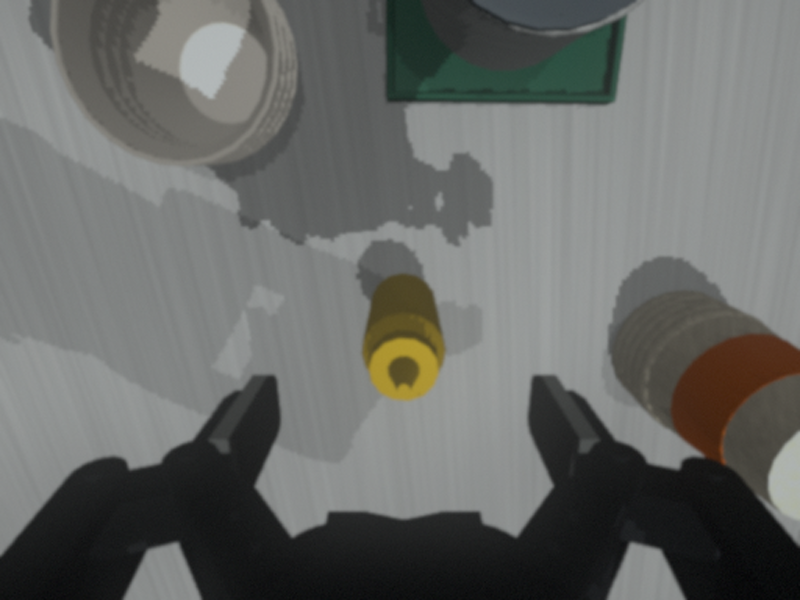

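Yellow: base far edge (402,274), shoulder-disc centre (404,368), column centred on the pads. Paper cups at (700,390), clear of the right finger. 11 pictures viewed so far.

```bash
python3 -c "
from h import *
c=load('w6')
f=lambda x,y,z:at(c,(x+.5)/1.5625-.5,(y+.5)/1.5625-.5,z).round(4)
print('base far',f(402,274,0),'shoulder .07 sides',f(362,345,.07),f(444,345,.07),'disc',f(404,368,.085),'tip',f(404,384,.104))
for y in (-.353,-.356,-.359): print(y,proj(c,[.5245,y+.02,0])*1.5625,proj(c,[.5245,y,.085])*1.5625)"
```

```text
base far [ 0.5236 -0.3448  0.    ] shoulder .07 sides [ 0.5034 -0.3583  0.07  ] [ 0.5417 -0.3621  0.07  ] disc [ 0.5225 -0.3644  0.085 ] tip [ 0.5227 -0.3615  0.104 ]
-0.353 [401.22231615 254.7377081 ] [405.72393934 343.79706903]
-0.356 [401.7077623  259.55829857] [406.37951477 350.08748973]
-0.359 [402.18984195 264.34555069] [407.02853122 356.31472205]
```

Request:
step_arm --pt "100 2 5 -1 -0.2 0.3 0.1" --pt "100 0 20 -4 0 0 0" --pt "100 0 25 -2 0 0 0" --pt "100 0 15 0 0 0 0" --pt "100 0 5 0 0 0 0" --pt "100 0 0 0 0 0 0"

```text
time_s: 18.55
tool_pos: [0.5204, -0.357, 0.0625]
orientation: [[-0.103, 0.006, 0.995], [-0.995, -0.005, -0.103], [0.005, -1.0, 0.007]]
wrist_force: [-0.2, -0.7, 0.3]
opening: 0.085
```

```bash
python3 -c "
from h import *
to([.5245,-.356,.057])"
```

```text
t 18.55 pos [ 0.5204 -0.357   0.0625] F [-0.2 -0.7  0.3] open 0.085 shift [-1.5  5.6  3.9] n 7.0 rot [-0.38 -0.03  0.26]
```

Request:
step_arm --pt "100 4 4 3.5 -0.4 0 0.3" --pt "100 0 1.5 0 0 0 0" --pt "100 0 0 0 0 0 0"

```text
time_s: 18.85
tool_pos: [0.5249, -0.3627, 0.0589]
orientation: [[-0.103, 0.002, 0.995], [-0.995, -0.001, -0.103], [0.001, -1.0, 0.002]]
wrist_force: [1.0, -0.9, 0.0]
opening: 0.0851
```

```bash
python3 -c "
from h import *
c=cap('wrist','w7')
to([.5235,-.361,.057])
def bot(c,lo,hi):
    h=cv2.cvtColor(c['pixels'],cv2.COLOR_RGB2HSV); m=cv2.inRange(h,lo,hi)
    n,l,s,ce=cv2.connectedComponentsWithStats(m); k=1+s[1:,4].argmax(); ys,xs=np.nonzero(l==k)
    y0=ys.min(); r=[(xs[ys==y].min(),xs[ys==y].max(),y) for y in range(y0,ys.max(),6)]
    return xs[ys==y0].mean(),y0,ys.max(),r
x,y0,y1,r=bot(c,(20,110,40),(35,255,255)); print(x,y0,y1,[tuple(map(int,q)) for q in r]); print(at(c,x,y0-.5,0).round(4))
c5=load('w5'); h=bot(c5,(0,130,50),(8,255,255)); print(h[:3],at(c5,h[0],h[1]-.5,0).round(4))
c6=load('w6'); h=bot(c6,(20,110,40),(35,255,255)); print(h[:3],at(c6,h[0],h[1]-.5,0).round(4))
"
```

```text
t 18.9 pos [ 0.525  -0.3627  0.059 ] F [1.  0.9 0.3] open 0.085 shift [-1.6  2.  -1.7] n 3.0 rot [-0.11 -0.03  0.05]
257.0 191 332 [(251, 263, 191), (239, 275, 197), (234, 279, 203), (231, 282, 209), (230, 283, 215), (229, 285, 221), (228, 286, 227), (226, 287, 233), (225, 289, 239), (223, 290, 245), (222, 292, 251), (220, 293, 257), (219, 295, 263), (218, 296, 269), (218, 295, 275), (220, 294, 281), (222, 291, 287), (222, 291, 293), (223, 291, 299), (224, 289, 305), (228, 287, 311), (233, 281, 317), (244, 269, 323), (252, 261, 329)]
[ 0.5241 -0.3455  0.    ]
(np.float64(251.5), np.int64(194), np.int64(332)) [ 0.4358 -0.0686  0.    ]
(np.float64(258.0), np.int64(176), np.int64(255)) [ 0.5245 -0.3453  0.    ]
```

Request:
step_arm --pt "60 0 1.5 -1 -0.1 0 0" --pt "0 0 0 0 0 0 0" --pt "0 0 0 0 0 0 0" --pt "0 0 0 0 0 0 0" --pt "0 0 0 0 0 0 0" --pt "0 0 0 0 0 0 0" --pt "0 0 0 0 0 0 0" --pt "0 0 -10 0 0 0 0" --pt "0 0 -25 0 0 0 0" --pt "0 0 -35 0 0 0 0" --pt "0 0 -35 0 0 0 0" --pt "0 0 -35 0 0 0 0"

```text
time_s: 20.1
tool_pos: [0.5219, -0.3608, 0.1997]
orientation: [[-0.103, -0.007, 0.995], [-0.995, 0.005, -0.103], [-0.004, -1.0, -0.008]]
wrist_force: [0.8, 0.5, -0.6]
opening: 0.0393
```

```bash
python3 -c "
from h import *
to([.6173,.0516,.25])"
```

```text
t 20.1 pos [ 0.5219 -0.3608  0.1997] F [ 0.8  0.5 -0.6] open 0.0393 shift [-420.2  -48.9   51.9] n 426.0 rot [ 0.45 -0.03 -0.25]
```

Request:
step_arm --pt "0 0 -30 0 0.4 0 -0.2" --pt "0 -15 -20 2 0 0 0" --pt "0 -35 0 4 0 0 0" --pt "0 -45 0 6 0 0 0" --pt "0 -45 0 6 0 0 0" --pt "0 -45 0 6 0 0 0" --pt "0 -45 0 6 0 0 0" --pt "0 -45 0 6 0 0 0" --pt "0 -45 0 6 0 0 0" --pt "0 -45 0 5 0 0 0" --pt "0 -30 0 4 0 0 0" --pt "0 -15 0 0 0 0 0"

```text
time_s: 21.3
tool_pos: [0.618, 0.0541, 0.2661]
orientation: [[-0.108, 0.014, 0.994], [-0.994, -0.008, -0.108], [0.006, -1.0, 0.015]]
wrist_force: [0.5, -0.3, -1.4]
opening: 0.0394
```

Request:
step_arm --pt "0 0 0 0 0 0 0"

```text
time_s: 21.4
tool_pos: [0.6179, 0.0557, 0.2664]
orientation: [[-0.106, 0.014, 0.994], [-0.994, -0.008, -0.106], [0.006, -1.0, 0.015]]
wrist_force: [0.1, -0.9, -2.0]
opening: 0.0393
```

```bash
python3 -c "
from h import *
c=cap('top','t8')
im=cv2.imread('pics/t8.png')
cv2.imwrite('pics/t8b.png',cv2.resize(im[100:220,180:340],(800,600),interpolation=2))
to([.6173,.0536,.15])"
```

```text
t 21.45 pos [0.6179 0.0546 0.2664] F [ 0.3 -0.7 -1.3] open 0.0392 shift [  0.4 116.4  -2.2] n 116.0 rot [-0.87 -0.23  0.36]
```

View pics/t8b.png

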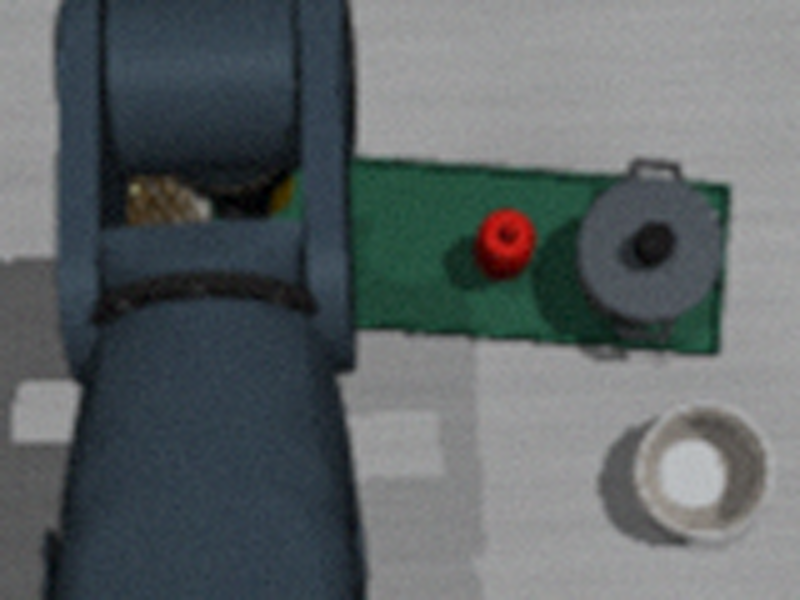

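Red stands on the tray, nozzle (508,233). Lid disc centre (651,249), knob (656,243), pot ear (655,170). I'll measure red's position relative to the pot.

```bash
python3 -c "
from h import *
c=load('t8')
f=lambda x,y,z:at(c,(x+.5)/5-.5+180,(y+.5)/5-.5+100,z)
r=f(508,233,.108);l=f(651,249,.093);k=f(656,243,.125);print(r,l,k)
print(np.linalg.norm((r-l)[:2]),'offset along',r-[.6017,-.0976,0.108])
def fit(c,lo,hi,win):
    h=cv2.cvtColor(c['pixels'],cv2.COLOR_RGB2HSV); m=cv2.inRange(h,lo,hi); 
    n,l,s,ce=cv2.connectedComponentsWithStats(m)
    for k in range(1,n):
        if s[k,4]>60: print(s[k],ce[k])
fit(c,(0,150,60),(6,255,255),0)
print(proj(c,[.6017,-.0976,.108]),proj(c,[.6017,-.0976,.004]))"
```

```text
[ 0.6006233  -0.09585676  0.108     ] [ 0.58958008 -0.18998716  0.093     ] [ 0.58875859 -0.18952553  0.125     ]
0.09477597367795879 offset along [-1.07669548e-03  1.74324430e-03  9.71445147e-17]
[ 86  53  20  18 146] [96.58219178 63.42465753]
[275 142  12  12 103] [280.95145631 147.34951456]
[281.72656406 145.8548777 ] [280.31835392 150.45374448]
```

Request:
step_arm --pt "0 0 10 0 -0.8 -0.2 0.3" --pt "0 0 30 0 0 0 0" --pt "0 0 35 0 0 0 0" --pt "0 0 35 0 0 0 0" --pt "0 0 30 0 0 0 0" --pt "0 0 15 0 0 0 0" --pt "0 0 5 0 0 0 0" --pt "0 0 0 0 0 0 0"

```text
time_s: 22.25
tool_pos: [0.6163, 0.0424, 0.0984]
orientation: [[-0.114, -0.004, 0.993], [-0.993, -0.0, -0.114], [0.001, -1.0, -0.004]]
wrist_force: [-0.4, -0.6, -1.4]
opening: 0.039
```

```bash
python3 -c "
from h import *
to([.6174,.0526,.07])"
```

```text
t 22.25 pos [0.6163 0.0424 0.0984] F [-0.4 -0.6 -1.4] open 0.039 shift [-10.3  28.4   0.1] n 30.0 rot [ 0.24 -0.67  0.06]
```

Request:
step_arm --pt "0 -9 5 0 0.2 -0.7 0" --pt "0 -1 10 0 0 0 0" --pt "0 0 8 0 0 0 0" --pt "0 0 4 0 0 0 0" --pt "0 0 0 0 0 0 0"

```text
time_s: 22.75
tool_pos: [0.6188, 0.0524, 0.0718]
orientation: [[-0.102, 0.003, 0.995], [-0.995, -0.001, -0.102], [0.0, -1.0, 0.003]]
wrist_force: [-1.0, -0.0, -0.9]
opening: 0.0393
```

```bash
python3 -c "
from h import *
to([.6174,.0526,.0622])"
```

```text
t 22.75 pos [0.6188 0.0524 0.0718] F [-1.  -0.  -0.9] open 0.0393 shift [-0.1  9.6 -1.4] n 10.0 rot [-0.19  0.05  0.02]
```

Request:
step_arm --pt "0 0 4 -1.4 -0.2 0 0" --pt "0 0 3 0 0 0 0" --pt "0 0 2 0 0 0 0" --pt "0 0 1 0 0 0 0" --pt "0 0 0 0 0 0 0"

```text
time_s: 23.25
tool_pos: [0.6179, 0.0526, 0.0625]
orientation: [[-0.102, 0.001, 0.995], [-0.995, -0.0, -0.102], [0.0, -1.0, 0.001]]
wrist_force: [-0.1, -0.4, -0.9]
opening: 0.0391
```

```bash
python3 -c "
from h import *
to([.6174,.0526,.0617])"
```

```text
t 23.25 pos [0.6179 0.0526 0.0625] F [-0.1 -0.4 -0.9] open 0.0391 shift [ 0.1  0.8 -0.5] n 1.0 rot [-0.06  0.06  0.01]
```

Request:
step_arm --pt "0 0 0.8 -0.5 0 0 0" --pt "0 0 0 0 0 0 0" --pt "55 0 0 0 0 0 0" --pt "80 0 0 0 0 0 0" --pt "100 0 0 0 0 0 0" --pt "100 0 -10 0 0 0 0" --pt "100 0 -20 0 0 0 0" --pt "100 0 -35 0 0 0 0" --pt "100 0 -40 0 0 0 0" --pt "100 0 -30 0 0 0 0" --pt "100 0 -10 0 0 0 0" --pt "100 0 0 0 0 0 0"

```text
time_s: 24.45
tool_pos: [0.6171, 0.0526, 0.2151]
orientation: [[-0.102, 0.002, 0.995], [-0.995, -0.0, -0.102], [-0.0, -1.0, 0.002]]
wrist_force: [-0.6, -0.2, 0.3]
opening: 0.0855
```

```bash
python3 -c "
from h import *
to([.546,.398,.2])"
```

```text
t 24.45 pos [0.6171 0.0526 0.2151] F [-0.6 -0.2  0.3] open 0.0855 shift [-336.3   14.9 -106. ] n 353.0 rot [-0.14  0.05 -0.  ]
```

Request:
step_arm --pt "100 -20 0 -6 0 0 0" --pt "100 -40 0 -12 0 0 0" --pt "100 -40 0 -13 0 0 0" --pt "100 -40 0 -13 0 0 0" --pt "100 -40 0 -13 0 0 0" --pt "100 -40 0 -13 0 0 0" --pt "100 -40 0 -13 0 0 0" --pt "100 -30 0 -10 0 0 0" --pt "100 -18 10 -6 0 0 0" --pt "100 -8 10 -2 0 0 0" --pt "100 0 0 0 0 0 0" --pt "100 0 0 0 0 0 0"

```text
time_s: 25.65
tool_pos: [0.5405, 0.3858, 0.1742]
orientation: [[-0.105, -0.019, 0.994], [-0.994, -0.01, -0.105], [0.012, -1.0, -0.018]]
wrist_force: [-0.3, 0.1, -0.1]
opening: 0.0852
```

```bash
python3 -c "
from h import *
c=cap('top','t9'); cap('scene','s9'); w=cap('wrist','w9')
im=cv2.imread('pics/t9.png')
a=cv2.resize(im[110:200,185:335],(800,480),interpolation=2)
cv2.imwrite('pics/t9b.png',a)
h=cv2.cvtColor(w['pixels'],cv2.COLOR_RGB2HSV); m=cv2.inRange(h,(105,150,40),(125,255,255))
n,l,s,ce=cv2.connectedComponentsWithStats(m); k=1+s[1:,4].argmax();print('shaker cap wrist px',s[k],ce[k], at(w,*ce[k],.085))
to([.546,.4,.2])"
```

```text
shaker cap wrist px [ 239  151   56   55 2127] [266.14856606 179.25434885] [0.54534306 0.4004576  0.085     ]
t 25.8 pos [0.541  0.3856 0.1752] F [-0.4 -0.6  0.1] open 0.0855 shift [-14.6 -25.    3.1] n 29.0 rot [ 0.98 -0.16  0.65]
```

View pics/t9b.png

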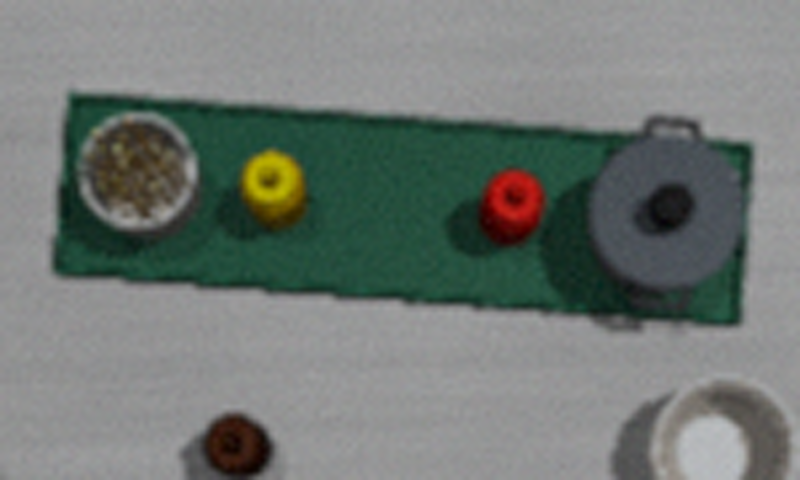

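Row so far: cup brim (138,172), yellow nozzle (270,181), red nozzle (515,198), lid disc (666,211), all upright.

```bash
python3 -c "
from h import *
c=load('t9')
f=lambda x,y,z:at(c,(x+.5)*150/800-.5+185,(y+.5)*150/800-.5+110,z)
P=dict(cup=f(138,172,.084),yel=f(270,181,.108),red=f(515,198,.108),lid=f(666,211,.093))
u=P['cup']-P['lid'];u[2]=0;L=np.linalg.norm(u);u/=L;print(L,u)
for k,v in P.items(): d=(v-P['lid']);print(k,v.round(4),'along',(d@u*331/L).round(4),'across',(d@[u[1],-u[0],0]).round(4))
# colour centroid check at cap level
h=cv2.cvtColor(c['pixels'],cv2.COLOR_RGB2HSV)
for n,lo,hi in (('y',(24,180,90),(34,255,255)),('r',(0,170,90),(6,255,255))):
  m=cv2.inRange(h,lo,hi)[110:200,185:335]; q=cv2.moments(m,True); a,b=q['m10']/q['m00']+185,q['m01']/q['m00']+110
  v=at(c,a,b,.086);print(n,q['m00'],v.round(4),((v-P['lid'])@u*331/L).round(4))
"
```

```text
0.3273472516963191 [0.10823782 0.99412503 0.        ]
cup [0.6258 0.1365 0.084 ] along 331.0 across 0.0
yel [0.6138 0.0532 0.108 ] along 245.9867 across -0.0029
red [ 0.5989 -0.0957  0.108 ] along 94.6874 across -0.0016
lid [ 0.5904 -0.1889  0.093 ] along 0.0 across 0.0
y 94.0 [0.6171 0.0533 0.086 ] 246.3907
r 88.0 [ 0.6019 -0.097   0.086 ] 93.7053
```

Request:
step_arm --pt "100 -7 0 3 1 -0.2 0.6" --pt "100 -7 15 0 0 0 0" --pt "100 0 20 0 0 0 0" --pt "100 0 15 0 0 0 0" --pt "100 0 10 0 0 0 0" --pt "100 0 0 0 0 0 0" --pt "100 0 0 0 0 0 0"

```text
time_s: 26.5
tool_pos: [0.5476, 0.3997, 0.1117]
orientation: [[-0.104, 0.004, 0.995], [-0.995, 0.001, -0.104], [-0.002, -1.0, 0.004]]
wrist_force: [0.5, 0.1, 0.0]
opening: 0.0852
```

```bash
python3 -c "
from h import *
w=cap('wrist','w10')
h=cv2.cvtColor(w['pixels'],cv2.COLOR_RGB2HSV); m=cv2.inRange(h,(105,150,40),(125,255,255))
n,l,s,ce=cv2.connectedComponentsWithStats(m); k=1+s[1:,4].argmax();print('shaker cap wrist px',s[k],ce[k], at(w,*ce[k],.086))
cv2.imwrite('pics/w10b.png',cv2.resize(cv2.imread('pics/w10.png'),(800,600),interpolation=2))
to([.546,.4,.055])"
```

```text
shaker cap wrist px [ 222  196   74   69 3517] [258.84958772 230.67586011] [0.54640198 0.40228934 0.086     ]
t 26.55 pos [0.5475 0.3996 0.1117] F [ 0.3 -0.6 -0.6] open 0.0856 shift [-0.1 56.7 -1.8] n 57.0 rot [-0.23 -0.09 -0.11]
```

View pics/w10b.png

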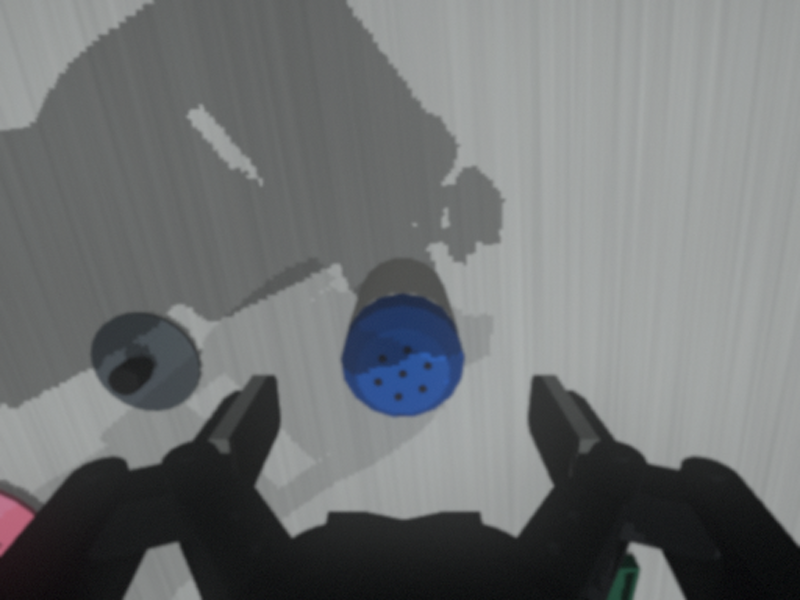

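Shaker cap centre by its holes at (403,374), body under it, centred on the jaws. The small lid at (145,360) is well clear of the finger. 14 pictures viewed.

Request:
step_arm --pt "100 0 8 -1.5 -0.2 0 -0.1" --pt "100 0 14 -1 0 0 0" --pt "100 0 14 -1 0 0 0" --pt "100 0 12 0 0 0 0" --pt "100 0 7 0 0 0 0" --pt "100 0 0 0 0 0 0"

```text
time_s: 27.15
tool_pos: [0.544, 0.4001, 0.0525]
orientation: [[-0.104, 0.001, 0.995], [-0.995, 0.0, -0.104], [-0.001, -1.0, 0.001]]
wrist_force: [0.6, 0.2, -0.0]
opening: 0.0857
```

```bash
python3 -c "
from h import *
c=load('w10')
f=lambda x,y,z:at(c,(x+.5)/1.5625-.5,(y+.5)/1.5625-.5,z).round(4)
print('cap',f(403,374,.09),'base far edge',f(403,258,0))
to([.546,.4,.052])"
```

```text
cap [0.5453 0.3988 0.09  ] base far edge [0.5482 0.423  0.    ]
t 27.15 pos [0.544  0.4001 0.0525] F [ 0.6  0.2 -0. ] open 0.0857 shift [-0.1  0.5  2. ] n 2.0 rot [-0.06 -0.1  -0.03]
```

Request:
step_arm --pt "60 1.2 0 1.8 0 0 0" --pt "0 0 0 0 0 0 0" --pt "0 0 0 0 0 0 0" --pt "0 0 0 0 0 0 0" --pt "0 0 0 0 0 0 0" --pt "0 0 0 0 0 0 0" --pt "0 0 0 0 0 0 0"

```text
time_s: 27.85
tool_pos: [0.5465, 0.399, 0.0539]
orientation: [[-0.105, 0.003, 0.995], [-0.995, 0.002, -0.105], [-0.002, -1.0, 0.003]]
wrist_force: [-0.3, -1.3, -1.6]
opening: 0.0489
```

```bash
python3 -c "
from h import *
to([.546,.4,.25])"
```

```text
t 27.85 pos [0.5465 0.399  0.0539] F [-0.3 -1.3 -1.6] open 0.0489 shift [-1.300e+00 -1.961e+02 -1.000e-01] n 196.0 rot [-0.16 -0.1  -0.11]
```

Request:
step_arm --pt "0 0 -10 0 0 0 0" --pt "0 0 -25 0 0 0 0" --pt "0 0 -35 0 0 0 0" --pt "0 0 -40 0 0 0 0" --pt "0 0 -40 0 0 0 0" --pt "0 0 -35 0 0 0 0" --pt "0 0 -10 0 0 0 0" --pt "0 0 0 0 0 0 0"

```text
time_s: 28.65
tool_pos: [0.545, 0.3983, 0.2597]
orientation: [[-0.104, 0.003, 0.995], [-0.995, 0.001, -0.104], [-0.002, -1.0, 0.002]]
wrist_force: [-0.3, -0.4, -2.2]
opening: 0.049
```

```bash
python3 -c "
from h import *
to([.6095,-.0228,.25])"
```

```text
t 28.65 pos [0.545  0.3983 0.2597] F [-0.3 -0.4 -2.2] open 0.049 shift [412.    9.3 108.1] n 426.0 rot [-0.14 -0.1  -0.09]
```

Request:
step_arm --pt "0 20 0 5 0 0 0" --pt "0 36 0 10 0 0 0" --pt "0 42 0 11 0 0 0" --pt "0 42 0 11 0 0 0" --pt "0 42 0 11 0 0 0" --pt "0 42 0 11 0 0 0" --pt "0 42 0 11 0 0 0" --pt "0 42 0 11 0 0 0" --pt "0 42 0 11 0 0 0" --pt "0 34 0 8 0 0 0" --pt "0 18 0 4 0 0 0" --pt "0 0 0 0 0 0 0"

```text
time_s: 29.85
tool_pos: [0.5976, -0.0378, 0.2366]
orientation: [[-0.105, -0.03, 0.994], [-0.994, -0.004, -0.105], [0.007, -1.0, -0.029]]
wrist_force: [-0.3, -0.7, -1.3]
opening: 0.049
```

Request:
step_arm --pt "0 0 0 0 0 0 0"

```text
time_s: 29.95
tool_pos: [0.5967, -0.0383, 0.2351]
orientation: [[-0.106, -0.032, 0.994], [-0.994, -0.004, -0.106], [0.007, -0.999, -0.032]]
wrist_force: [0.7, 0.2, -2.0]
opening: 0.0487
```

```bash
python3 -c "
from h import *
to([.6095,-.0228,.15])"
```

```text
t 29.95 pos [ 0.5967 -0.0383  0.2351] F [ 0.7  0.2 -2. ] open 0.0487 shift [-17.4  84.6  13.8] n 87.0 rot [ 1.83 -0.21  0.41]
```

Correct the overshoot and the 2° tilt before going down between the bottles.

Request:
step_arm --pt "0 -8 5 4 1 -0.2 0.4" --pt "0 -8 10 4 0.8 0 0" --pt "0 0 20 2 0 0 0" --pt "0 0 20 0 0 0 0" --pt "0 0 10 0 0 0 0" --pt "0 0 0 0 0 0 0" --pt "0 0 0 0 0 0 0"

```text
time_s: 30.65
tool_pos: [0.6074, -0.0145, 0.1642]
orientation: [[-0.095, 0.002, 0.995], [-0.995, 0.003, -0.095], [-0.003, -1.0, 0.001]]
wrist_force: [0.4, -0.1, -1.5]
opening: 0.0489
```

```bash
python3 -c "
from h import *
to([.6095,-.0228,.12])"
```

```text
t 30.65 pos [ 0.6074 -0.0145  0.1642] F [ 0.4 -0.1 -1.5] open 0.0489 shift [ 8.2 44.2  2.8] n 45.0 rot [-0.07  0.44 -0.18]
```

Request:
step_arm --pt "0 4 0 1.5 0 0.4 -0.2" --pt "0 4 0 1 0 0 0" --pt "0 0 0 0 0 0 0"

```text
time_s: 30.95
tool_pos: [0.6101, -0.0231, 0.1663]
orientation: [[-0.102, 0.004, 0.995], [-0.995, -0.001, -0.102], [0.001, -1.0, 0.005]]
wrist_force: [-0.2, -0.4, -1.7]
opening: 0.0489
```

```bash
python3 -c "
from h import *
to([.6095,-.0228,.0579])"
```

```text
t 30.95 pos [ 0.6101 -0.0231  0.1663] F [-0.2 -0.4 -1.7] open 0.0489 shift [ -0.3 108.4  -1.2] n 108.0 rot [-0.26  0.04  0.04]
```

Request:
step_arm --pt "0 0 8 -1 -0.2 0 0" --pt "0 0 15 0 0 0 0" --pt "0 0 20 0 0 0 0" --pt "0 0 20 0 0 0 0" --pt "0 0 15 0 0 0 0" --pt "0 0 10 0 0 0 0" --pt "0 0 0 0 0 0 0"

```text
time_s: 31.65
tool_pos: [0.6081, -0.0234, 0.0704]
orientation: [[-0.103, -0.001, 0.995], [-0.995, -0.0, -0.103], [0.0, -1.0, -0.001]]
wrist_force: [-0.8, -0.2, -0.3]
opening: 0.0488
```

```bash
python3 -c "
from h import *
to([.6095,-.0228,.0579])"
```

```text
t 31.65 pos [ 0.6081 -0.0234  0.0704] F [-0.8 -0.2 -0.3] open 0.0488 shift [-0.8 12.5  1.3] n 13.0 rot [ 0.03 -0.03  0.02]
```

Request:
step_arm --pt "0 -0.6 4 1.2 0 0 0" --pt "0 0 4 0 0 0 0" --pt "0 0 2 0 0 0 0" --pt "0 0 1.5 0 0 0 0" --pt "0 0 0 0 0 0 0"

```text
time_s: 32.15
tool_pos: [0.6104, -0.023, 0.0593]
orientation: [[-0.103, 0.002, 0.995], [-0.995, -0.001, -0.103], [0.0, -1.0, 0.002]]
wrist_force: [-0.7, 0.2, -1.2]
opening: 0.049
```

```bash
python3 -c "
from h import *
to([.6095,-.0228,.0579])"
```

```text
t 32.15 pos [ 0.6104 -0.023   0.0593] F [-0.7  0.2 -1.2] open 0.049 shift [-0.1  1.4 -0.9] n 2.0 rot [-0.11 -0.02  0.03]
```

Request:
step_arm --pt "0 0 1.3 -0.8 0 0 0" --pt "0 0 0 0 0 0 0"

```text
time_s: 32.35
tool_pos: [0.6098, -0.0229, 0.0584]
orientation: [[-0.103, 0.003, 0.995], [-0.995, -0.001, -0.103], [0.0, -1.0, 0.003]]
wrist_force: [-0.3, 0.1, -1.6]
opening: 0.0489
```

Request:
step_arm --pt "65 0 0 0 0 0 0" --pt "85 0 0 0 0 0 0" --pt "100 0 0 0 0 0 0" --pt "100 0 0 0 0 0 0" --pt "100 0 -10 0 0 0 0" --pt "100 0 -20 0 0 0 0" --pt "100 0 -35 0 0 0 0" --pt "100 0 -40 0 0 0 0" --pt "100 0 -40 0 0 0 0" --pt "100 0 -20 0 0 0 0" --pt "100 0 0 0 0 0 0"

```text
time_s: 33.45
tool_pos: [0.6092, -0.0228, 0.2344]
orientation: [[-0.103, 0.005, 0.995], [-0.995, -0.001, -0.103], [0.0, -1.0, 0.005]]
wrist_force: [-0.2, -0.2, -0.3]
opening: 0.0857
```

Request:
step_arm --pt "100 0 -5 -20 0 0 0" --pt "100 0 0 -35 0 0 0" --pt "100 0 0 -40 0 0 0" --pt "100 0 0 -40 0 0 0" --pt "100 0 0 -40 0 0 0" --pt "100 0 0 -20 0 0 0" --pt "100 0 0 0 0 0 0"

```text
time_s: 34.15
tool_pos: [0.4051, -0.0016, 0.2334]
orientation: [[-0.103, -0.0, 0.995], [-0.995, -0.0, -0.103], [0.0, -1.0, 0.0]]
wrist_force: [-0.0, 0.4, -0.7]
opening: 0.0851
```

```bash
python3 -c "
from h import *
to([.5,-.3,.3])"
```

```text
t 34.15 pos [ 0.4051 -0.0016  0.2334] F [-0.   0.4 -0.7] open 0.0851 shift [287.  -66.5 125.2] n 320.0 rot [-0.   -0.04  0.02]
```

```bash
python3 -c "
from h import *
c=cap('top','t11'); s=cap('scene','s11')
im=cv2.imread('pics/t11.png'); a=cv2.resize(im[110:200,185:335],(640,384),interpolation=2)
b=cv2.resize(cv2.imread('pics/s11.png')[130:310,155:315],(240,270),interpolation=2)
a=cv2.resize(im[110:170,185:335],(800,320),interpolation=2)
b=cv2.resize(cv2.imread('pics/s11.png')[140:310,160:480],(527,280),interpolation=2)
o=np.zeros((600,800,3),np.uint8); o[:320]=a; o[320:,:527]=b; cv2.imwrite('pics/f.png',o)"
```

```text
(no output)
```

View pics/f.png

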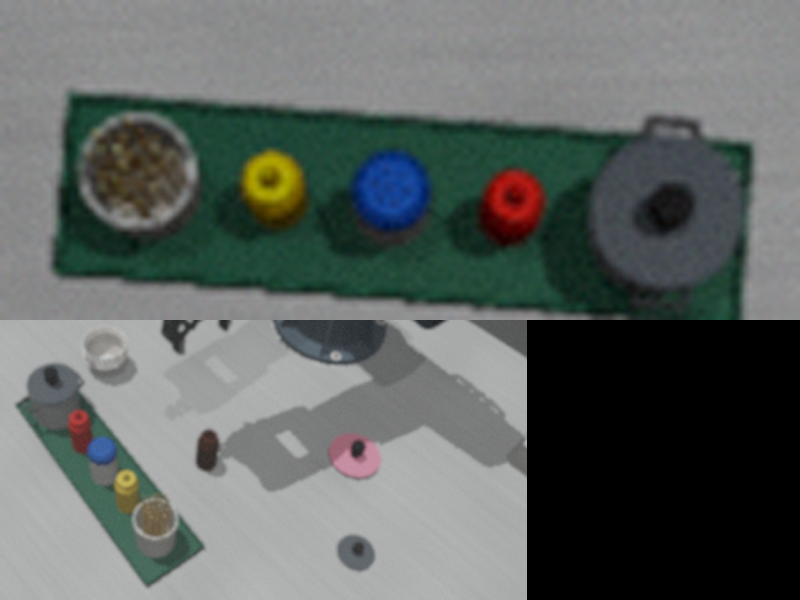

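Final picture: cup (138,172), yellow (270,181), shaker cap (392,190), red (515,198), lid (666,211), all upright and in line. Measure, then hand in.

```bash
python3 -c "
from h import *
c=load('t11')
f=lambda x,y,z:at(c,(x+.5)*150/800-.5+185,(y+.5)*150/800-.5+110,z)
P=dict(cup=f(138,172,.084),yel=f(270,181,.108),sh=f(392,190,.094),red=f(515,198,.108),lid=f(666,211,.093))
u=P['cup']-P['lid'];u[2]=0;L=np.linalg.norm(u);u/=L
for k,v in P.items(): d=(v-P['lid']);print(k,v.round(4),'along',(d@u*331/L).round(1),'across mm',(1000*(d@[u[1],-u[0],0])).round(1))
h=cv2.cvtColor(c['pixels'],cv2.COLOR_RGB2HSV)
for n,lo,hi,z in (('y',(24,180,90),(34,255,255),.088),('sh',(105,150,40),(125,255,255),.09),('r',(0,170,90),(6,255,255),.088)):
  m=cv2.inRange(h,lo,hi)[110:200,185:335]; q=cv2.moments(m,True); v=at(c,q['m10']/q['m00']+185,q['m01']/q['m00']+110,z);d=v-P['lid']
  print(n,q['m00'],v.round(4),(d@u*331/L).round(4),(1000*(d@[u[1],-u[0],0])).round(1))
"
```

```text
cup [0.6258 0.1365 0.084 ] along 331.0 across mm 0.0
yel [0.6138 0.0532 0.108 ] along 246.0 across mm -2.9
sh [ 0.6083 -0.0209  0.094 ] along 170.9 across mm -0.4
red [ 0.5989 -0.0957  0.108 ] along 94.7 across mm -1.6
lid [ 0.5904 -0.1889  0.093 ] along 0.0 across mm 0.0
y 87.0 [0.6178 0.0531 0.088 ] 246.2477 1.0
sh 171.0 [ 0.6083 -0.0201  0.09  ] 171.6904 -0.5
r 83.0 [ 0.6022 -0.0972  0.088 ] 93.4606 1.8
```

```bash
python3 -c "
from h import *
print(env.observe()['time_s'],env.finish_job())"
```

```text
the job is handed in; nothing more can be done
34.25 None
```

The job is done and handed in at 34.3 s. The larger grey lid sits on the pot. The red bottle, blue-capped shaker and yellow bottle stand upright in a row between the pot and the cup of picks.

**Row:** the last top picture puts red, shaker and yellow 94.7, 170.9 and 246.0 mm from the pot axis (aim 95, 170, 245). The four gaps come out at about 29 to 31 mm against the intended 30 mm, and all three stand within about 3 mm of the centre line.

**Lid:** it lay flat with the knob up, and the tool was at the seated height when I released it.

**Bystanders:** the cup of picks and the pot read the same before and after the work, within about 3 mm. I did not re-measure the brown bottle, the bowls or the paper cups. The first two looked undisturbed in the final pictures, and the paper cups were out of frame.

**Disagreements:**
- The top camera's scale reads about 1% short (pot to cup 327 mm against 331), so I scaled the row distances to 331.
- A second reading by colour centroid gave 93.5, 171.7 and 246.2 mm, about 1 mm from the first.
- The top and wrist cameras differed by up to 7 mm on where the yellow bottle stood before I picked it up.

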